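Release a collet sleeve from the locked chute

ROBOT

A 6-joint arm with a two-finger parallel gripper is mounted at the origin on the work surface. World frame = base frame: x ahead of the robot, y to its left, z up, the work surface at z = 0. Lengths are in m, angles in rad, forces in N, time in s.
With the tool pointing down it reaches from about 0.375 to 0.925 m from the base axis. Payload 5.7 kg.
Tool frame: the origin (TCP) lies at the very end of the fingers, on their centre line; the grasp point (between the pads) lies 19 mm behind it; z points along the fingers, y is the line along which they close (so a half turn about z gives the same grasp; the last joint's range is limited). The gripper opens to 88 mm and grips with 3 to 60 N. Pads are 20 mm wide; open, the fingers measure 115 mm over their backs; the gripper's body (75 mm by 178 mm) begins 61 mm behind the grasp point.
Start: joints at [-1.344, 0.359, 1.51, -0, 1.272, -0.115], TCP at [0.201, -0.565, 0.223] pointing down, gripper open.
Joint ranges: [-2.97, 2.97], [-1.01, 2.36], [0.21, 2.38], [-0.96, 4.11], [0.2, 2.71], [-2.98, 2.98]. Speed limits (rad/s): [2.39, 2.39, 3.14, 3.14, 3.14, 3.14].

INTERFACE

Orientations are given as a unit quaternion [w, x, y, z].
In Python, from station import status, eyes, ticket, nets gives the robot as it stands.
- The arm moves only by the shell command python3 -m creep 'ROWS' [OPENING] [FORCE]. ROWS is JSON, one flat list of numbers, 6 for each row, row after row: the shift along the tool's x, y, z in units of 30 mm (1.0 is 30 mm), then the turn, a rotation vector about the tool's x, y, z in units of 5 degrees (1.0 is 5 degrees). In form: [dx, dy, dz, rx, ry, rz, dx, dy, dz, rx, ry, rz, ...]. A call has 1 to 12 rows; each row is the pose to reach, as a shift and turn from the pose commanded when the call began, along the tool's axes at that moment; what a row does not reach only later rows make up. A row lasts 1/10 s, in which the tool goes at most 50 mm and 8.59 degrees, less where a joint would pass 70% of its speed; a pose out of reach is approached as far as the arm can. A call with a gripper value outside its range is refused whole. OPENING is the finger opening in mm, from 0 to 87.8, set as the call begins (- or left out, the last holds). The fingers move at their own pace and stop on an object; FORCE is the grip in N (left out, the last holds). Time passes only in rows, so rows that repeat a pose let the fingers close. It gives the time, the measured TCP pose, the force, the opening and the grip force at its end, in the units of the state.
- status.observe(): the state, without advancing time (a new reading comes with each control period).
- eyes.get_image(name): name is "scene" or "top"; returns the picture (480x640x3 uint8, blue, green, red); there is no depth.
- eyes.camera_params(name): a dict with "K" (3x3 intrinsics, pixels), "view" (4x4, takes a point from world to camera coordinates). Camera axes: x right, y down, z forward; pixel columns grow to the right and rows downward; lengths in m; the calibration is good to about 2 mm. A picture is of the moment at which its call begins. camera_params takes no time and is no camera call.
- ticket.close_job(): hands the job in; it is judged then, once.
Trained networks look in the newest picture that a camera, given by its name, has taken for a name from the list of things; names that differ only in an ending like _2 or _b are one class to them, and where a whole thing is asked for, a point or a joint stands for the part that bears it (a point fixed in the world has none). Each returns a list of dicts, best first, with "confidence" (0 to 1); they miss things now and then, are a little off and sometimes report something else, mostly with a low value. They report only what shows in the picture. A call takes as long as a camera call. They do not tell look-alikes from the thing itself.
- nets.find_in(camera, label): "location" ([x, y, z] in m, in the coordinates of the camera as it stood for that picture, good to about 4 mm: the middle of the surface that is visible of it).
The state is a dict: "time_s": time; "qpos": joint angles; "joint_velocities": joint speeds; "joint_torque": joint torques, N m; "eef_pos": TCP position; "tool_rot": TCP orientation; "contact_force": force on the tool from outside, world axes, zero at the start; "ft_torque": the same for the moment, N m; "gripper_width": finger opening in m; "grasp_force": force on a finger pad.
Only numpy, scipy, OpenCV 4.12 (cv2) and the standard library are available. Lean on these libraries where they do the work, as an engineer would, in place of code of your own. Each camera call takes 0.05 s, during which the arm holds its last target. There are 200 camera calls.

TASK

First fetch the orange bin from wherever it stands and set it lengthwise in the yellow-outlined bay under the lip of the dispenser's chute. Then slide the safety catch fully sideways off the green release button, and press the button right in so that the brass sleeve rolls down the chute into the bin. Do not touch the sleeve, leave the bin in its bay, and leave the toolholder, drill block, insert box and oil bottle where they stand.

Things in the scene. Friction and masses are not known exactly. Their poses are not given: they have to be found in the camera images.
- dispenser: Fixed red dispenser, 210 mm wide (its y -130 to +80), 165 mm deep (its x -90, the chute lip, to +75). Origin on the table; x level, from its front to its back (its front faces the robot's right, turned up to 35 degrees away from the robot), y to its left, z up. Right part (y -130 to +20): sloped grey control panel under a hood. Left part (y +32 to +78): chute with the sleeve. Yellow bay outline in front of the chute.
- hood_edge (a point): Middle of the lower front edge of the red hood over the panel's back half, 185 mm above the table; axes of the dispenser. The hood runs 81 mm back from here, 75 mm to either side, top 213 mm above the table. It leaves no room for a gripper pointing straight down on the button: tilt the tool so that it points square onto the panel.
- panel (a point): Centre of the grey panel's face (120 mm up the slope by 150 mm sideways), 78 mm above the table. It slopes 35 degrees, low in front, facing up and forward: z square out of it, x up the slope, y to the dispenser's left. Two dark rails for the catch run along y, 21 mm proud, 52 mm clear between them, one above and one below the button.
- bay (a point): Point on the table where the middle of the bin belongs: 35 mm in front of the lip, centred on the chute; axes of the dispenser, bin's length along x. Flat yellow lines mark the bay's front and sides (76 mm apart). The bin's rear 20 mm lies under the lip, so bring it in low from the front; 8 mm further in it meets the dispenser's base.
- lip (a point): Middle of the chute's lower edge, top of its floor; 58 mm above the table, underside 52 mm; axes of the dispenser. The chute rises 18 degrees to the back, side walls 15 mm above its floor. A steel gate 50 mm up from the lip holds the sleeve; it sinks as the button goes in and is open when the button is nearly in.
- bin_mid (a point): Orange open plastic bin, 110 mm long (its x), 64 mm wide (its y), 40 mm high, walls and floor 4 mm, about 0.25 kg, loose on the table. This point is its centre, half-way up (20 mm above the table); z up. It can be taken across its width from above. Symmetric end for end.
- catch_fin (a point): Centre of the yellow fin on the black sliding safety catch. The fin is 26 mm long up the slope (x), 12 mm thick sideways (y), and reaches 10 mm above and below this point along z (out of the panel), where it meets the catch plate, 44 mm wide, that covers the button. It slides only along -y, to the dispenser's right, away from the chute.
- catch (a joint): Catch position in m: 0 fully over the button, 0.052 fully open (end stop); starts at 0 to 0.006. Stays where it is left, takes about 2 N to slide. Open counts from 0.045.
- button_top (a point): Centre of the top of the green round release button, 30 mm across, 11 mm proud of the panel when out; z out of the panel, x up the slope, y to the dispenser's left. The catch plate lies 4 mm above it until slid away; with the catch fully open the plate's edge is 30 mm from the button's centre.
- button (a joint): Button travel in m: 0 out, 0.008 fully in (end stop), pushed along -z of its point. Needs about 4 N and stays in when released. Pressed counts from 0.0065; the gate lets the sleeve go near that.
- holder: Bystander: steel toolholder standing upright, 62 mm across, 135 mm high, origin under its centre. It stands anywhere among the places where the bin and drill block may be.
- drillblock: Bystander: yellow drill block 90 mm (x) by 50 mm (y), 40 mm high, drills up to 80 mm, origin under its centre.
- insertbox: Bystander: small blue box 50 mm (x) by 40 mm (y) by 22 mm high, origin under its centre, standing in front of the panel beside the bay, about 115 mm to the bay's right.
- oiler: Bystander: white oil bottle with a red cap, 48 mm across, 140 mm high, origin under its centre, standing 31 to 46 mm clear of the dispenser's right side, beyond the end of the catch's travel.
- sleeve: The brass collet sleeve, a cylinder 24 mm across and 34 mm long (along its y; origin at its centre), 0.09 kg, lying across the chute behind the gate, about 65 mm up from the lip. It rolls out by itself and must not be touched.
- bin: The same orange bin; origin under its centre, on the table, axes as for its centre point.
Not all that is in view belongs to the job. Several things have the shape of the bin; the one meant has the colours described above.

How it is judged:
By the outcome, as a careful person would: the job done as asked, in the order asked, and still so for the second after the job is handed in, with the robot touching nothing.
It also fails if it takes over 61 s, if anything falls off the work surface, if the arm or the gripper's body presses on something with over 40 N, if the wrist force passes 120 N, or if a joint passes its speed limit or range.

## Working session

There is one attempt and no reset: what is moved stays moved. The work goes in short steps, Python scripts to look and compute and a shell command to move; the robot and the scene stay as the last step left them, time stands still between calls to the robot, and variables do not carry over. Pictures are saved under pics/ and viewed, at most 10 in all, crops included, and the job is handed in when it is done.

```bash
ls; mkdir -p pics; python3 - <<'E'
from station import status, eyes, ticket, nets
import cv2, numpy as np
for n in ("scene","top"):
    im=eyes.get_image(n); cv2.imwrite(f"pics/{n}0.png",im)
    p=eyes.camera_params(n); print(n,np.round(p["K"],1).tolist(),np.round(p["view"],4).tolist())
print(status.observe())
E
```

```text
pics
scene [[538.7, 0.0, 318.8], [0.0, 538.7, 239.6], [0.0, 0.0, 1.0]] [[-0.2246, 0.9745, 0.0043, 0.1599], [0.6253, 0.1475, -0.7663, -0.2379], [-0.7474, -0.1694, -0.6424, 1.6797], [0.0, 0.0, 0.0, 1.0]]
top [[463.2, 0.0, 318.4], [0.0, 463.2, 234.3], [0.0, 0.0, 1.0]] [[-0.0026, -1.0, -0.0001, -0.0183], [-0.9887, 0.0026, -0.15, 0.5647], [0.15, -0.0003, -0.9887, 0.9798], [0.0, 0.0, 0.0, 1.0]]
{'time_s': 0.1, 'qpos': array([-1.34409677e+00,  3.59439004e-01,  1.51129742e+00, -3.07612609e-05,
        1.27248403e+00, -1.15063362e-01]), 'joint_velocities': array([-1.68595893e-03, -1.45130180e-03, -4.71461655e-03,  2.00688795e-03,
       -8.59397416e-04, -7.46054708e-05]), 'joint_torque': array([ 2.62991161e-04, -5.16353774e+01, -2.71407223e+01,  6.76370342e-02,
        2.76425178e-02, -3.57083366e-05]), 'eef_pos': array([ 0.20095525, -0.56470535,  0.22190025]), 'tool_rot': array([-8.11812650e-04,  9.85434160e-01,  1.70055445e-01, -6.00815258e-05]), 'contact_force': array([ 0.42672366, -0.01704184,  0.56527449]), 'ft_torque': array([-0.00971674,  0.02207835, -0.00094128]), 'grasp_force': 0.0, 'gripper_width': 0.08797755712635717}
```

View pics/scene0.png

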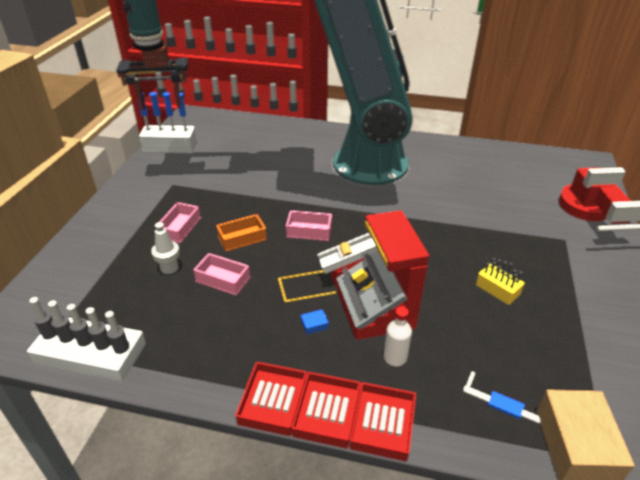

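View pics/top0.png

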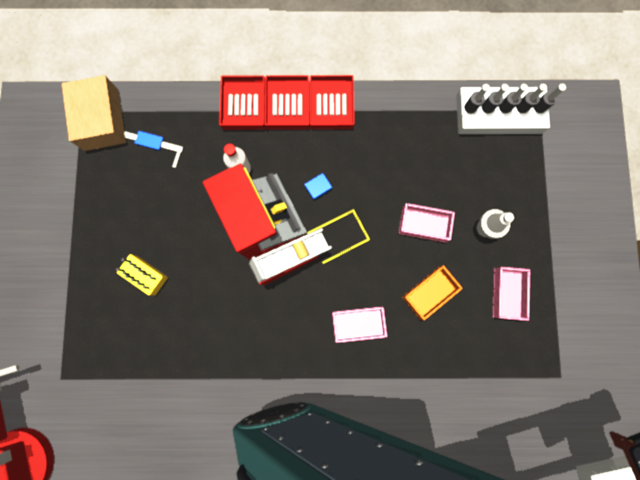

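Two pictures: the top view shows orange bin at (433,293), pink look-alikes at (427,222), (360,324), (511,294). The dispenser hood is at (240,207), the chute at (290,257), the bay outline corners at about (354,210) and (369,240), the holder at (495,223), the insert box at (318,186) and the oiler at (235,155). Only (433,293) is orange; I'll confirm in a crop.

```bash
cat > h.py <<'E'
from station import status, eyes, ticket, nets
import cv2, numpy as np
from scipy.spatial.transform import Rotation as R
def ray(n,u,v,z):
    p=eyes.camera_params(n);K=np.array(p["K"]);V=np.array(p["view"])
    d=V[:3,:3].T@np.linalg.solve(K,[u,v,1]);c=-V[:3,:3].T@V[:3,3]
    return c+d*(z-c[2])/d[2]
def proj(n,P):
    p=eyes.camera_params(n);K=np.array(p["K"]);V=np.array(p["view"])
    q=(V[:3,:3]@np.atleast_2d(P).T).T+V[:3,3];q=q@K.T;return q[:,:2]/q[:,2:]
def tcp():
    s=status.observe();q=s["tool_rot"];return s["eef_pos"],R.from_quat(np.r_[q[1:],q[0]])
def rel(P,Rt):
    "shift/turn to target pose in creep units"
    p,r=tcp();return np.round(r.inv().apply(P-p)/.03,3),np.round(np.degrees((r.inv()*Rt).as_rotvec())/5,3)
def orange(n):
    im=eyes.get_image(n);h=cv2.cvtColor(im,cv2.COLOR_BGR2HSV)
    m=cv2.inRange(h,(8,150,90),(19,255,255));c=max(cv2.findContours(m,0,2)[0],key=cv2.contourArea)
    return im,cv2.minAreaRect(c),cv2.contourArea(c)
E
python3 - <<'E'
from h import *
for n in ("top","scene"):
    im,r,a=orange(n);print(n,r,a)
    b=cv2.boxPoints(r)
    if n=="top":
        cv2.imwrite("pics/crop1.png",cv2.resize(im[135:325,195:475],None,fx=2.8,fy=2.8,interpolation=3))
        w=np.array([ray(n,*q,.04) for q in b]);print(w.round(4),w.mean(0),np.linalg.norm(w-np.roll(w,1,0),axis=1))
    else: cv2.imwrite("pics/crop2.png",cv2.resize(im[200:350,230:450],None,fx=3.6,fy=3.6,interpolation=3))
for l in ("bin","bin_mid","lip","hood_edge","panel","bay","catch_fin","button_top","dispenser","insertbox","oiler","holder"):
    for n in ("top","scene"):
        V=np.array(eyes.camera_params(n)["view"])
        try: print(l,n,[(np.round(V[:3,:3].T@(np.array(d["location"])-V[:3,3]),3).tolist(),round(d["confidence"],2)) for d in nets.find_in(n,l)[:4]])
        except Exception as e: print(l,e)
E
```

```text
top ((432.1393127441406, 292.4671936035156), (32.905479431152344, 53.64745330810547), 50.194427490234375) 1670.5
[[ 0.4271 -0.1985  0.04  ]
 [ 0.5015 -0.291   0.04  ]
 [ 0.4463 -0.3345  0.04  ]
 [ 0.3731 -0.2422  0.04  ]] [ 0.43697833 -0.2665293   0.04      ] [0.06947899 0.1187273  0.07024941 0.1177658 ]
scene ((552.0, 99.5), (199.0, 174.0), 90.0) 23856.0
bin top [([0.438, -0.456, 0.005], 0.8), ([0.596, -0.266, 0.006], 0.73), ([0.436, -0.275, 0.003], 0.72), ([0.371, -0.106, 0.006], 0.66)]
bin scene [([0.438, -0.266, 0.022], 0.97), ([0.427, -0.447, 0.02], 0.94), ([0.592, -0.259, 0.018], 0.85), ([0.368, -0.112, 0.021], 0.67)]
bin_mid top [([0.596, -0.267, 0.004], 0.91), ([0.369, -0.108, 0.004], 0.89), ([0.438, -0.276, 0.002], 0.82), ([0.436, -0.45, 0.004], 0.75)]
bin_mid scene [([0.366, -0.109, 0.02], 0.97), ([0.44, -0.27, 0.021], 0.86), ([0.423, -0.443, 0.015], 0.76), ([0.586, -0.261, 0.022], 0.7)]
lip top [([0.57, 0.093, 0.113], 0.81)]
lip scene [([0.625, 0.106, 0.101], 0.97)]
hood_edge top [([0.569, 0.088, 0.114], 0.93)]
hood_edge scene [([0.627, 0.103, 0.101], 0.79), ([0.621, 0.07, 0.096], 0.46)]
panel top []
panel scene [([0.623, 0.109, 0.099], 0.48)]
bay top [([0.568, 0.091, 0.11], 0.73)]
bay scene [([0.627, 0.105, 0.099], 0.64)]
catch_fin top [([0.609, 0.067, 0.1], 0.55)]
catch_fin scene [([0.62, 0.067, 0.096], 0.57)]
button_top top []
button_top scene []
dispenser top [([0.571, 0.095, 0.118], 0.83), ([0.521, 0.021, 0.101], 0.47)]
dispenser scene [([0.625, 0.104, 0.099], 0.92)]
insertbox top [([0.682, -0.021, 0.02], 0.61), ([0.472, 0.37, 0.036], 0.4)]
insertbox scene [([0.688, -0.015, 0.024], 0.72)]
oiler top [([0.723, 0.154, 0.096], 0.68)]
oiler scene [([0.745, 0.165, 0.075], 0.76)]
holder top [([0.581, -0.393, 0.068], 0.87), ([0.439, -0.272, 0.004], 0.46)]
holder scene [([0.598, -0.396, 0.06], 0.92)]
```

View pics/crop1.png

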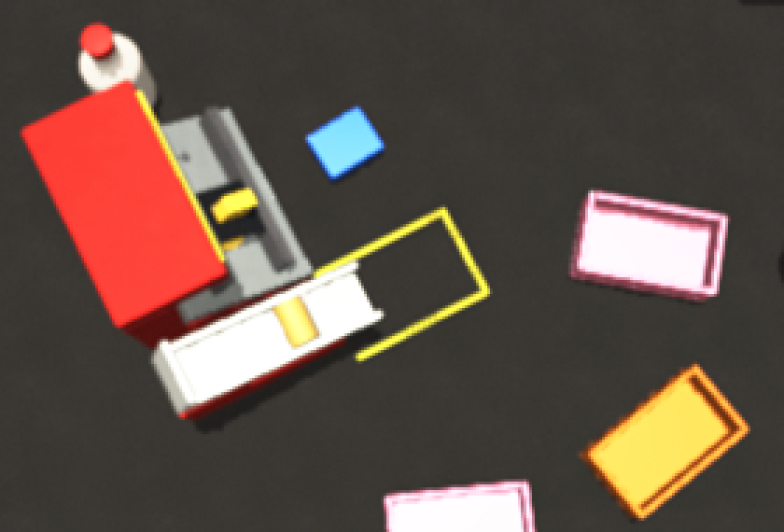

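View pics/crop2.png

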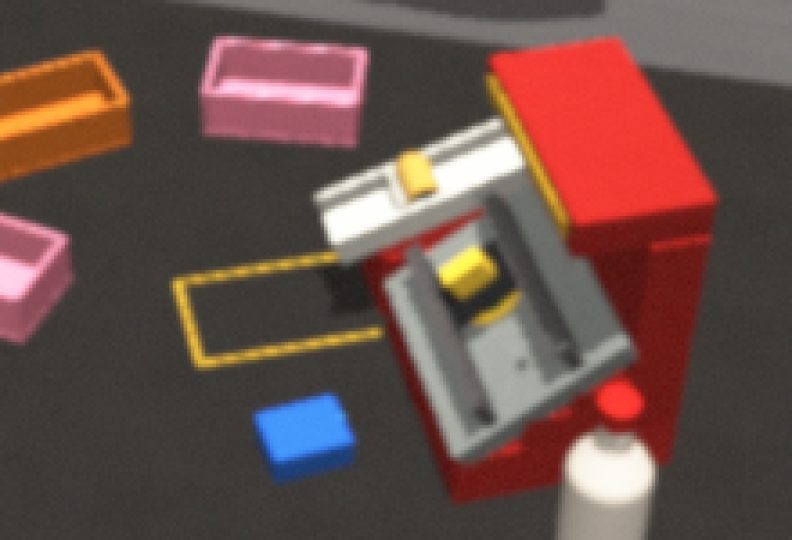

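Crop 1: the orange bin at crop (667,442), clearly orange against the pinks. Bay front corners at (443,212) and (487,291), hood top corners at (128,82), (225,262), (22,130) and (120,325), chute lip at (355,266) and (381,318). Crop 2: the fin on the catch at about (468,272), bay front corners at (178,282) and (200,362).

```bash
cat > fit.py <<'E'
from h import *
from scipy.optimize import least_squares
f=lambda o,s,L:(np.array(L,float)+.5)/s-.5+o
A=f(np.array([195,135]),2.8,[(128,82),(225,262),(22,130),(120,325),(443,212),(487,291),(355,266),(381,318)])
B=f(np.array([230,200]),3.6,[(570,218),(490,58),(715,200),(617,38),(200,362),(178,282),(342,258),(316,195)])
def pts(p):
    x,y,t,xh,xf=p
    L=np.array([(xh,-.130,.213),(xh,.020,.213),(xh+.081,-.130,.213),(xh+.081,.020,.213),(xf,.016,0),(xf,.094,0),(-.09,.032,.073),(-.09,.078,.073)])
    return R.from_euler("z",t).apply(L)+[x,y,0]
Bl=[0,1,2,3,4,5,6,7]
def res(p):
    w=np.array([1,1,1,1,1.5,1.5,1,1])[:,None]
    P=pts(p);P2=P.copy();P2[6]-=[0,0,.0]
    return np.r_[((proj("top",P)-A)*w).ravel(),((proj("scene",P2)-B)[:6]*w[:6]).ravel()]
s=least_squares(res,[.6,.09,np.radians(150),-.006,-.184],loss="soft_l1")
if __name__=="__main__":
    print(s.x.round(4),np.degrees(s.x[2]));print(res(s.x).reshape(-1,2).round(1).tolist())
E
python3 fit.py
```

```text
[ 0.5602  0.0696  2.0371 -0.0029 -0.1809] 116.7172299661001
[[0.6, -2.5], [1.0, 3.6], [-0.7, -0.7], [-1.3, 0.9], [-0.5, -0.1], [-0.5, 2.1], [-0.6, -0.9], [-0.1, -0.5], [0.3, 1.2], [-1.4, -1.3], [0.2, -0.5], [-0.1, -1.2], [-0.6, 1.0], [-0.8, -0.5]]
```

```bash
cat > ov.py <<'E'
from fit import *
x,y,t,xh,xf=s.x
W=lambda L:R.from_euler("z",t).apply(np.array(L,float))+[x,y,0]
if __name__=="__main__":
    for n,u,v in (("top",(228.5)/2.8+194.5,108.5/2.8+134.5),("top",312.5/2.8+194.5,268.5/2.8+134.5),("scene",462.5/3.6+229.5,460/3.6+199.5),("scene",387/3.6+229.5,285/3.6+199.5)):
        print("panel edge",R.from_euler("z",-t).apply(ray(n,u,v,.0436)-[x,y,0]).round(4))
    xp=-.006;c,q=np.cos(np.radians(35)),np.sin(np.radians(35))
    pan=lambda a,b,h:(xp+a*c-h*q,-.055+b,.078+a*q+h*c)
    lines=[[(xh,-.13,.213),(xh,.02,.213),(xh+.081,.02,.213),(xh+.081,-.13,.213),(xh,-.13,.213)],[(xh,-.13,.185),(xh,.02,.185)],
     [(-.1,.017,0),(xf,.017,0),(xf,.093,0),(-.1,.093,0)],[(-.09,.032,.073),(-.09,.078,.073),(.075,.078,.073+.0536)],[(-.09,.032,.073),(.075,.032,.1266)],
     [pan(-.06,-.075,0),pan(-.06,.075,0),pan(0,.075,0)],[pan(-.06,-.075,0),pan(.06,-.075,0)]]
    out=[]
    for n,(a,b,w,h),k in (("top",(195,135,200,150),2.5),("scene",(270,200,180,150),2.5)):
        im=eyes.get_image(n)[b:b+h,a:a+w];im=cv2.resize(im,None,fx=k*.8,fy=k*.8,interpolation=3);k*=.8
        for L in lines:
            P=proj(n,W(L));P=((P-[a,b]+.5)*k-.5)
            cv2.polylines(im,[np.round(P*16).astype(int)],False,(255,255,0),1,cv2.LINE_AA,4)
        out.append(im)
    cv2.imwrite("pics/ov1.png",np.hstack(out))
E
python3 ov.py
```

```text
panel edge [-0.0597 -0.1306  0.0436]
panel edge [-0.0615  0.0163  0.0436]
panel edge [-0.0547 -0.1338  0.0436]
panel edge [-0.059   0.0151  0.0436]
```

View pics/ov1.png

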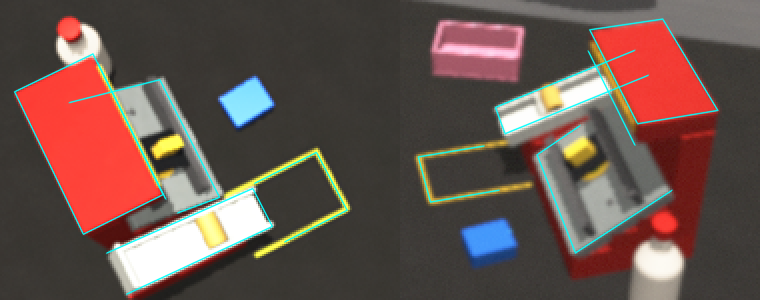

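The overlay fits within 1–2 mm (hood, lip, bay outline, panel). Now the approach to the orange bin.

```bash
cat >> h.py <<'E'
def down(yaw): return R.from_euler("z",yaw,degrees=True)*R.from_euler("x",180,degrees=True)
E
python3 - <<'E'
from h import *
from ov import W,xf,t
# fin triangulation
u=[((235.5)/2.8+194.5,205.5/2.8+134.5),(468.5/3.6+229.5,272.5/3.6+199.5)]
P=[np.array(eyes.camera_params(n)["K"])@np.array(eyes.camera_params(n)["view"])[:3] for n in("top","scene")]
X=cv2.triangulatePoints(P[0],P[1],np.array(u[0]),np.array(u[1]));X=(X[:3]/X[3]).ravel()
print("fin",X,R.from_euler("z",-t).apply(X-W([0,0,0])))
print("bay",W([-.125,.055,0]))
d=np.array([np.cos(np.radians(-51.5)),np.sin(np.radians(-51.5)),0])
c=np.array([.438,-.269,0])+.018*d
for z in(.2,.01): print(rel(c+[0,0,z],down(128.5)))
E
```

```text
fin [0.61160887 0.06466009 0.10216966] [-0.02758223 -0.04370268  0.10216966]
bay [ 0.56724189 -0.06673249  0.        ]
(array([10.944, -6.09 ,  0.755]), array([-0.0000e+00, -1.0000e-03, -2.1783e+01]))
(array([10.944, -6.089,  7.088]), array([-0.0000e+00, -1.0000e-03, -2.1783e+01]))
```

```bash
python3 -m creep '[2,-1,0,0,0,-3, 5,-3,0,0,0,-6, 8,-5,0,0,0,-9, 10,-6,0.5,0,0,-12, 10.9,-6.1,0.7,0,0,-14, 10.9,-6.1,0.7,0,0,-16, 10.9,-6.1,0.7,0,0,-18, 10.9,-6.1,0.7,0,0,-20, 10.9,-6.1,0.7,0,0,-21.8, 10.9,-6.1,0.7,0,0,-21.8, 10.9,-6.1,0.7,0,0,-21.8, 10.9,-6.1,0.7,0,0,-21.8]' 87.8 20
python3 - <<'E'
from h import *
d=np.array([np.cos(np.radians(-51.5)),np.sin(np.radians(-51.5)),0])
c=np.array([.438,-.269,0])+.018*d
for z in(.2,.01): print(rel(c+[0,0,z],down(128.5)))
V=np.array(eyes.camera_params("scene")["view"]);eyes.get_image("scene")
print([(np.round(V[:3,:3].T@(np.array(q["location"])-V[:3,3]),3).tolist(),round(q["confidence"],2)) for q in nets.find_in("scene","bin")[:4]])
print(status.observe()["time_s"])
E
```

```text
time_s: 2.7
eef_pos: [0.448, -0.2831, 0.2017]
tool_rot: [0.0, 0.476, 0.879, 0.0]
contact_force: [-0.0, 1.0, 0.3]
gripper_width: 0.088
grasp_force: 0.0
(array([-0.022,  0.033,  0.057]), array([ 0.  ,  0.  , -1.08]))
(array([-0.022,  0.033,  6.39 ]), array([ 0.  ,  0.  , -1.08]))
[([0.367, -0.111, 0.021], 0.95), ([0.439, -0.269, 0.023], 0.86), ([0.591, -0.262, 0.019], 0.74)]
2.8
```

```bash
python3 -m creep '[0,0,1,0,0,-1.1, 0,0,2,0,0,-1.1, 0,0,3,0,0,-1.1, 0,0,4,0,0,-1.1, 0,0,5,0,0,-1.1, 0,0,5.7,0,0,-1.1, 0,0,6.2,0,0,-1.1, 0,0,6.4,0,0,-1.1, 0,0,6.4,0,0,-1.1, 0,0,6.4,0,0,-1.1]' 87.8 20 && python3 -m creep '[0,0,0,0,0,0, 0,0,0,0,0,0, 0,0,0,0,0,0, 0,0,0,0,0,0, 0,0,0,0,0,0, 0,0,0,0,0,0, 0,0,0,0,0,0, 0,0,0,0,0,0]' 50 20
```

```text
time_s: 3.8
eef_pos: [0.4483, -0.2836, 0.0102]
tool_rot: [0.0, 0.437, 0.899, -0.0]
contact_force: [0.8, -0.3, 0.1]
gripper_width: 0.0876
grasp_force: 0.0
time_s: 4.6
eef_pos: [0.4481, -0.2834, 0.0101]
tool_rot: [0.0, 0.437, 0.9, -0.0]
contact_force: [-0.4, 0.4, 5.3]
gripper_width: 0.0637
grasp_force: 20.0
```

```bash
cat > tg.py <<'E'
from ov import *
import sys
yd=np.degrees(t)
for a in sys.argv[1:]:
    X,z=map(float,a.split(","));print(a,*rel(W([X,.055,z]),down(yd)))
E
python3 tg.py -.190,.09 -.190,.012 -.143,.012
```

```text
-.190,.09 [ 1.094  7.157 -2.661] [0.003 0.007 2.299]
-.190,.012 [ 1.095  7.156 -0.061] [0.003 0.007 2.299]
-.143,.012 [ 2.63   7.469 -0.062] [0.003 0.007 2.299]
```

```bash
python3 -m creep '[0,0,-0.5,0,0,0, 0,0,-1.2,0,0,0, 0,0,-2,0,0,0, 0,0,-2.6,0,0,0, 0.1,0.8,-2.7,0,0,0.3, 0.3,2,-2.7,0,0,0.8, 0.5,3.3,-2.7,0,0,1.3, 0.7,4.6,-2.7,0,0,1.8, 0.9,5.8,-2.7,0,0,2.2, 1.05,6.8,-2.7,0,0,2.3, 1.1,7.15,-2.7,0,0,2.3, 1.1,7.15,-2.7,0,0,2.3]'
python3 tg.py -.190,.09 -.190,.012 -.143,.012
python3 - <<'E'
from h import *
im,r,a=orange("top");b=cv2.boxPoints(r);print(r,a)
im=eyes.get_image("scene");cv2.imwrite("pics/s3.png",cv2.resize(im[120:370,200:480],None,fx=2.2,fy=2.2,interpolation=3))
E
```

```text
time_s: 5.8
eef_pos: [0.5963, -0.1236, 0.0902]
tool_rot: [-0.0, 0.524, 0.852, -0.0]
contact_force: [0.4, -0.4, -1.3]
gripper_width: 0.0635
grasp_force: 20.0
-.190,.09 [-0.037 -0.012  0.006] [-0.005 -0.004  0.027]
-.190,.012 [-0.038 -0.011  2.606] [-0.005 -0.004  0.027]
-.143,.012 [ 1.529 -0.007  2.607] [-0.005 -0.004  0.027]
((357.4217529296875, 220.68829345703125), (22.893875122070312, 33.96996307373047), 8.530765533447266) 480.0
```

View pics/s3.png

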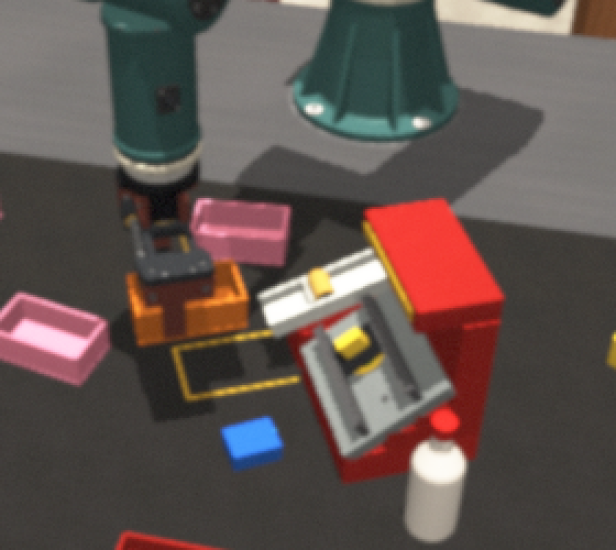

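The bin hangs level in the gripper at crop (188,305), clear of the lip at (265,300). Lower, slide in, set down.

```bash
python3 -m creep '[0,0,0.6,0,0,0, 0,0,1.3,0,0,0, 0,0,2,0,0,0, 0,0,2.4,0,0,0, 0,0,2.58,0,0,0, 0,0,2.58,0,0,0, 0.3,0,2.6,0,0,0, 0.6,0,2.6,0,0,0, 0.9,0,2.6,0,0,0, 1.2,0,2.6,0,0,0, 1.5,0,2.6,0,0,0, 1.5,0,2.62,0,0,0]'
python3 tg.py -.143,.010
python3 - <<'E'
from h import *
im=eyes.get_image("scene");cv2.imwrite("pics/s4.png",cv2.resize(im[200:330,230:400],None,fx=4,fy=4,interpolation=3))
E
```

```text
time_s: 7.1
eef_pos: [0.5746, -0.0829, 0.0121]
tool_rot: [-0.001, 0.524, 0.852, -0.0]
contact_force: [0.5, 0.4, -2.1]
gripper_width: 0.0639
grasp_force: 20.0
-.143,.010 [-0.009  0.022  0.072] [-0.008 -0.011  0.015]
```

View pics/s4.png

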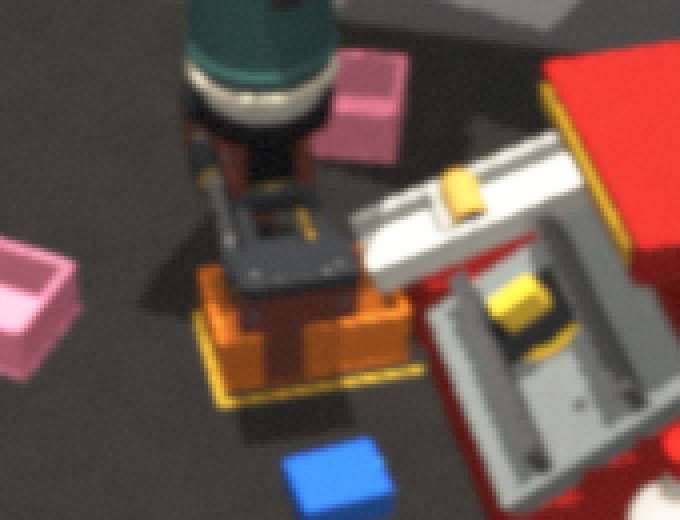

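Bin sits inside the outline, near bottom corner at crop (232,395) against the outline corner (218,407). Set down, release, rise.

```bash
python3 -m creep '[0,0,0.07,0,0,0, 0,0,0.07,0,0,0]' && python3 -m creep '[0,0,0,0,0,0, 0,0,0,0,0,0, 0,0,0,0,0,0, 0,0,0,0,0,0, 0,0,0,0,0,0]' 84 && python3 -m creep '[0,0,-0.3,0,0,0, 0,0,-1,0,0,0, 0,0,-2,0,0,0, 0,0,-3.3,0,0,0, 0,0,-4.6,0,0,0, 0,0,-6,0,0,0, 0,0,-7,0,0,0, 0,0,-7.5,0,0,0, 0,0,-7.5,0,0,0]'
cat > pn.py <<'E'
from ov import *
import sys
xp=-.009;rd=R.from_euler("z",t);rp=rd*R.from_euler("y",-35,degrees=True)
def PW(a,b,n): return W([xp,-.055,.078])+rp.apply([a,b,n])
Rt=rp*R.from_euler("x",180,degrees=True)
if __name__=="__main__":
    print(rp.as_matrix().round(2).tolist())
    for a in sys.argv[1:]: print(a,*rel(PW(*[float(v)/1000 for v in a.split(",")]),Rt))
E
python3 pn.py 0,40,130 0,40,60 0,40,26
python3 - <<'E'
from ov import *
im,r,a=orange("top");print(r,a)
for n,u,v in (("scene",232/4+229.5,395/4+199.5),):print(R.from_euler("z",-t).apply(ray(n,u,v,0.001)-W([0,0,0])))
V=np.array(eyes.camera_params("scene")["view"]);eyes.get_image("scene")
for q in nets.find_in("scene","bin")[:4]:
    w=V[:3,:3].T@(np.array(q["location"])-V[:3,3]);print(w.round(3),R.from_euler("z",-t).apply(w-W([0,0,0])).round(3))
E
```

```text
time_s: 7.35
eef_pos: [0.5763, -0.0846, 0.0101]
tool_rot: [0.0, 0.525, 0.851, 0.0]
contact_force: [0.8, 1.4, 0.8]
gripper_width: 0.0641
grasp_force: 20.0
time_s: 7.85
eef_pos: [0.5757, -0.0845, 0.0099]
tool_rot: [-0.0, 0.525, 0.851, 0.0]
contact_force: [-0.1, -0.0, -0.2]
gripper_width: 0.0842
grasp_force: 0.0
time_s: 8.75
eef_pos: [0.5774, -0.0848, 0.2385]
tool_rot: [0.003, 0.525, 0.851, 0.001]
contact_force: [0.3, -0.5, -0.7]
gripper_width: 0.0839
grasp_force: 0.0
[[-0.37, -0.89, 0.26], [0.73, -0.45, -0.51], [0.57, -0.0, 0.82]]
0,40,130 [2.078 2.294 1.801] [0.05  7.045 0.017]
0,40,60 [3.424 2.286 3.707] [0.05  7.045 0.017]
0,40,26 [4.078 2.282 4.633] [0.05  7.045 0.017]
((336.5000305175781, 236.50003051757812), (35.329872131347656, 40.696434020996094), 63.43495178222656) 818.0
[-0.17343856  0.02164212  0.001     ]
[ 0.421 -0.446  0.022] [-0.398  0.356  0.022]
[ 0.587 -0.259  0.024] [-0.305  0.124  0.024]
[ 0.567 -0.067  0.019] [-0.125  0.055  0.019]
[ 0.394 -0.105  0.02 ] [-0.081  0.228  0.02 ]
```

```bash
python3 -m creep '[0.2,0.3,0,0,1,0, 0.5,0.6,0.2,0,2,0, 0.8,1,0.5,0,3,0, 1.2,1.4,0.8,0,4,0, 1.6,1.8,1.2,0,5,0, 1.9,2.1,1.6,0,6,0, 2.08,2.3,1.8,0,7,0, 2.08,2.3,1.8,0,7.05,0, 2.08,2.3,1.8,0,7.05,0, 2.08,2.3,1.8,0,7.05,0]' 0 20
python3 pn.py 0,40,130 0,40,60 0,40,26
python3 - <<'E'
from ov import *
print(status.observe()["qpos"].round(2))
a=eyes.get_image("top")[120:320,190:440];b=eyes.get_image("scene")[180:340,230:430]
cv2.imwrite("pics/s5.png",np.hstack([cv2.resize(a,None,fx=1.6,fy=2,interpolation=3),cv2.resize(b,(400,400),interpolation=3)]))
E
```

```text
time_s: 9.9
eef_pos: [0.609, 0.0024, 0.1813]
tool_rot: [-0.257, 0.5, 0.812, 0.158]
contact_force: [0.6, 0.1, -0.1]
gripper_width: 0.0078
grasp_force: 0.0
[[-0.37, -0.89, 0.26], [0.73, -0.45, -0.51], [0.57, -0.0, 0.82]]
0,40,130 [ 0.021  0.053 -0.116] [-0.001 -0.034  0.001]
0,40,60 [0.014 0.053 2.217] [-0.001 -0.034  0.001]
0,40,26 [0.011 0.054 3.35 ] [-0.001 -0.034  0.001]
[-0.36  0.64  1.3   0.4   1.67 -0.88]
```

View pics/s5.png

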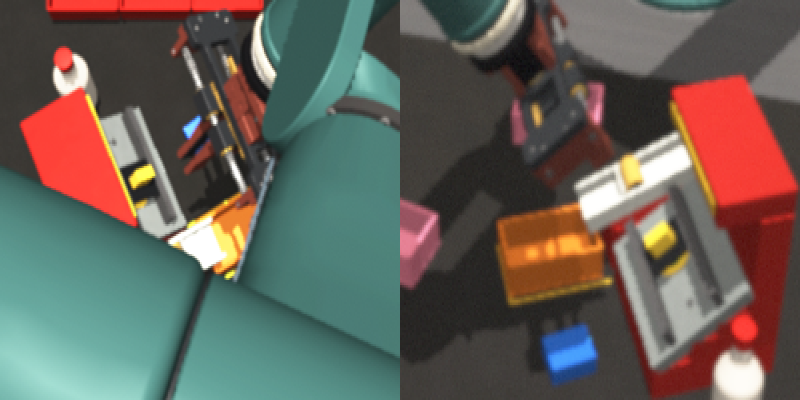

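The bin stands in the bay at right-half (550,250), gripper clear. Go down beside the fin, on the chute side.

```bash
python3 -m creep '[0,0,0.7,0,0,0, 0,0,1.4,0,0,0, 0,0,2,0,0,0, 0,0,2.6,0,0,0, 0,0,3,0,0,0, 0,0,3.25,0,0,0, 0,0,3.3,0,0,0, 0,0,3.3,0,0,0]' 0 20
python3 pn.py 0,30,27 0,-20,27
```

```text
time_s: 10.8
eef_pos: [0.584, 0.0533, 0.1005]
tool_rot: [-0.257, 0.5, 0.812, 0.159]
contact_force: [-0.5, -0.5, 0.3]
gripper_width: 0.0007
grasp_force: 0.0
[[-0.37, -0.89, 0.26], [0.73, -0.45, -0.51], [0.57, -0.0, 0.82]]
0,30,27 [0.015 0.37  0.028] [ 0.005 -0.043  0.005]
0,-20,27 [0.014 2.037 0.029] [ 0.005 -0.043  0.005]
```

```bash
python3 -m creep '[0,0.15,0,0,0,0, 0,0.3,0,0,0,0, 0,0.45,0,0,0,0, 0,0.6,0,0,0,0, 0,0.75,0,0,0,0, 0,0.9,0,0,0,0, 0,1.05,0,0,0,0, 0,1.2,0,0,0,0, 0,1.35,0,0,0,0, 0,1.5,0,0,0,0, 0,1.6,0,0,0,0, 0,1.6,0,0,0,0]'
python3 - <<'E'
from pn import *
print(rp.inv().apply(status.observe()["contact_force"]), rp.inv().apply(tcp()[0]-PW(0,0,0)))
V=np.array(eyes.camera_params("scene")["view"]);eyes.get_image("scene")
for q in nets.find_in("scene","catch_fin")[:3]: print(q["confidence"],rp.inv().apply(V[:3,:3].T@(np.array(q["location"])-V[:3,3])-PW(0,0,0)))
E
```

```text
time_s: 12.0
eef_pos: [0.6271, 0.0754, 0.1]
tool_rot: [-0.258, 0.5, 0.811, 0.159]
contact_force: [-0.4, 0.0, -0.1]
gripper_width: 0.0005
grasp_force: 0.0
[ 0.15513273  0.35664758 -0.17215556] [-0.00042544 -0.00731645  0.02721455]
0.72 [-0.00451297 -0.03520801  0.02627857]
0.62 [ 0.03079676 -0.04020672  0.01665228]
```

```bash
python3 -m creep '[0,0.08,0,0,0,0, 0,0.16,0,0,0,0, 0,0.24,0,0,0,0, 0,0.32,0,0,0,0, 0,0.32,0,0,0,0]'
python3 - <<'E'
from pn import *
print(rp.inv().apply(status.observe()["contact_force"]), rp.inv().apply(tcp()[0]-PW(0,0,0)))
im=eyes.get_image("scene");u,v=proj("scene",PW(0,0,0))[0].astype(int)
cv2.imwrite("pics/s6.png",cv2.resize(im[v-60:v+60,u-80:u+80],None,fx=5,fy=5,interpolation=3))
E
```

```text
time_s: 12.6
eef_pos: [0.6353, 0.0796, 0.1]
tool_rot: [-0.258, 0.5, 0.811, 0.159]
contact_force: [-1.1, -0.6, 0.2]
gripper_width: 0.0004
grasp_force: 0.4
[0.07265771 1.30752472 0.21119949] [-0.00037242 -0.0165556   0.02717179]
```

View pics/s6.png

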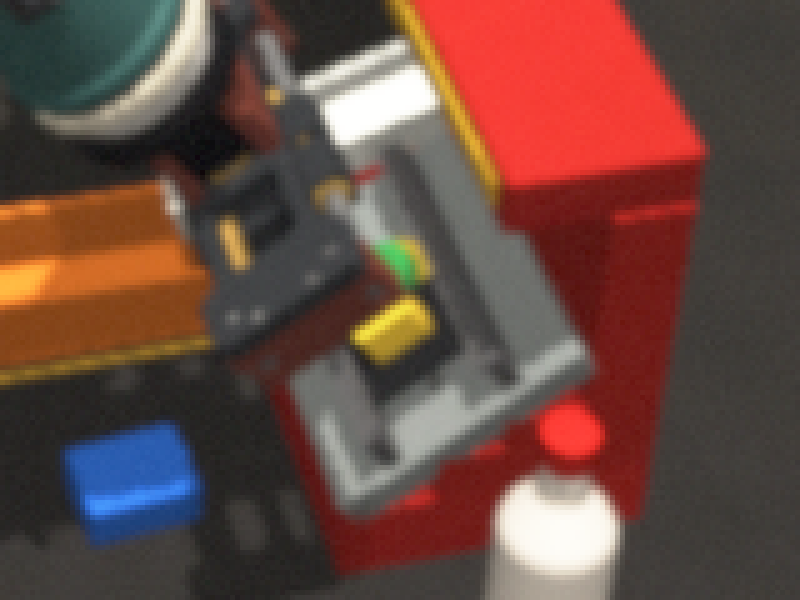

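The catch is mostly off: fin at crop (395,330), green button emerging at (400,258). Push on to the end stop, watching the force.

```bash
for i in 1 2 3 4 5 6; do python3 -m creep '[0,0.05,0,0,0,0, 0,0.1,0,0,0,0, 0,0.1,0,0,0,0]' >/dev/null; python3 - <<'E'
from pn import *
print(rp.inv().apply(status.observe()["contact_force"]).round(1), (1000*rp.inv().apply(tcp()[0]-PW(0,0,0))).round(1),status.observe()["time_s"])
E
done
```

```text
[-0.1  1.2  0. ] [ -0.4 -19.4  27.3] 12.95
[1.1 3.4 0.4] [ -0.4 -21.9  27.3] 13.25
[ 0.5 11.8  4.3] [ -0.4 -22.2  27.3] 13.55
[ 0.8 19.2  8.7] [ -0.3 -22.4  27.3] 13.85
[ 1.2 26.3 12.7] [ -0.3 -22.7  27.3] 14.15
[ 1.2 35.5 17.3] [ -0.3 -22.9  27.4] 14.45
```

End stop reached (3 N → 35 N over the last steps). Back off, rise and look at the button.

```bash
python3 -m creep '[0,-0.2,0,0,0,0, 0,-0.5,0,0,0,0, 0,-0.9,0,0,0,0, 0,-0.9,-0.5,0,0,0, 0,-0.9,-1.2,0,0,0, 0,-0.9,-2,0,0,0, 0,-0.9,-2.8,0,0,0, 0,-0.9,-3.5,0,0,0, 0,-0.9,-3.5,0,0,0]'
python3 - <<'E'
from pn import *
print(status.observe()["contact_force"], rp.inv().apply(tcp()[0]-PW(0,0,0)))
for n in("scene","top"):
    im=eyes.get_image(n);h=cv2.cvtColor(im,cv2.COLOR_BGR2HSV)
    for nm,lo,hi,nn in(("green",(45,110,60),(85,255,255),.011),("fin",(22,150,120),(32,255,255),.03)):
        m=cv2.inRange(h,lo,hi)
        for c in sorted(cv2.findContours(m,0,2)[0],key=cv2.contourArea)[-6:]:
            M=cv2.moments(c)
            if M["m00"]<8: continue
            uv=np.array([M["m10"],M["m01"]])/M["m00"]
            # ray ∩ plane n=nn in panel frame
            a,b=ray(n,*uv,0),ray(n,*uv,.3);a,b=[rp.inv().apply(q-PW(0,0,0)) for q in(a,b)]
            P=a+(b-a)*(nn-a[2])/(b[2]-a[2])
            if abs(P[0])<.07 and abs(P[1])<.09: print(n,nm,uv.round(1),M["m00"],(P*1000).round(1))
E
python3 pn.py 0,10.5,25 0,10.5,3
```

```text
time_s: 15.35
eef_pos: [0.6577, 0.0191, 0.1891]
tool_rot: [-0.254, 0.5, 0.812, 0.16]
contact_force: [0.9, -0.7, 0.2]
gripper_width: 0.0003
grasp_force: 0.0
[ 0.93671832 -0.70342038  0.24819775] [-0.00182556 -0.00939872  0.13685417]
scene green [364.2 279.4] 92.5 [-0.3 11.5 11. ]
scene fin [366.8 289.8] 164.0 [  1. -35.  30.]
top green [275.2 210.7] 38.5 [-5.6  9.8 11. ]
top fin [252.8 185. ] 36.5 [ 29.4 -52.1  30. ]
top fin [267.8 187.2] 97.5 [ -2.  -38.8  30. ]
[[-0.37, -0.89, 0.26], [0.73, -0.45, -0.51], [0.57, -0.0, 0.82]]
0,10.5,25 [ 0.027 -0.618  3.599] [ 0.019 -0.036  0.005]
0,10.5,3 [ 0.025 -0.619  4.332] [ 0.019 -0.036  0.005]
```

Button found at panel (0, 11) mm, fin at −39, so the catch is about 50 mm open. Press.

```bash
python3 -m creep '[0,-0.3,0.5,0,0,0, 0.02,-0.64,1.3,0,0,0, 0.02,-0.64,2.3,0,0,0, 0.02,-0.64,3.2,0,0,0, 0.02,-0.64,3.7,0,0,0, 0.02,-0.64,3.85,0,0,0, 0.02,-0.64,4.0,0,0,0, 0.02,-0.64,4.1,0,0,0, 0.02,-0.64,4.2,0,0,0, 0.02,-0.64,4.2,0,0,0]'
python3 - <<'E'
from pn import *
print(rp.inv().apply(status.observe()["contact_force"]).round(1), (1000*rp.inv().apply(tcp()[0]-PW(0,0,0))).round(1))
E
for i in 1 2 3 4; do python3 -m creep '[0,0,0.03,0,0,0, 0,0,0.07,0,0,0, 0,0,0.07,0,0,0]' >/dev/null; python3 - <<'E'
from pn import *
print(rp.inv().apply(status.observe()["contact_force"]).round(1), (1000*rp.inv().apply(tcp()[0]-PW(0,0,0))).round(1),status.observe()["time_s"])
E
done
```

```text
time_s: 16.45
eef_pos: [0.6047, 0.0777, 0.0838]
tool_rot: [-0.257, 0.5, 0.811, 0.159]
contact_force: [-1.7, -0.1, 2.5]
gripper_width: 0.0002
grasp_force: 0.9
[2.  1.5 1.7] [ 0.2 11.6  6.9]
[ 1.  -0.6  2. ] [ 0.1 11.7  4.4] 16.75
[ 2.6  2.4 11.6] [ 0.1 11.6  3.8] 17.05
[ 4.6  5.5 22.9] [ 0.1 11.5  3.7] 17.35
[ 6.5  9.1 32.8] [ 0.  11.5  3.6] 17.65
```

Hard stop reached at about 3.8 mm. Retreat and check the sleeve.

```bash
python3 -m creep '[0,0,-0.4,0,0,0, 0,0,-1,0,0,0, 0,0,-2,0,0,0, 0,0,-3,0,0,0, 0,0,-4,0,0,0, 0,-0.3,-5,0,0,0, 0,-0.3,-6,0,0,0, 0,-0.3,-6.5,0,0,0, 0,-0.3,-6.5,0,0,0, 0,-0.3,-6.5,0,0,0]'
python3 - <<'E'
from pn import *
im=eyes.get_image("scene");cv2.imwrite("pics/s7.png",cv2.resize(im[190:350,260:440],None,fx=3.7,fy=3.7,interpolation=3))
V=np.array(eyes.camera_params("scene")["view"])
for l in("sleeve","bin","insertbox"):
    for q in nets.find_in("scene",l)[:4]:
        w=V[:3,:3].T@(np.array(q["location"])-V[:3,3]);print(l,round(q["confidence"],2),w.round(3),R.from_euler("z",-t).apply(w-W([0,0,0])).round(3))
print(status.observe()["contact_force"])
E
```

```text
time_s: 18.65
eef_pos: [0.6443, -0.0222, 0.2348]
tool_rot: [-0.258, 0.5, 0.811, 0.159]
contact_force: [0.2, -0.3, -0.7]
gripper_width: 0.0004
grasp_force: 0.0
bin 0.98 [ 0.374 -0.077  0.02 ] [-0.047  0.232  0.02 ]
bin 0.63 [ 0.593 -0.261  0.022] [-0.31   0.119  0.022]
bin 0.6 [ 0.568 -0.066  0.017] [-0.125  0.054  0.017]
bin 0.59 [ 0.588 -0.1    0.026] [-0.164  0.051  0.026]
insertbox 0.96 [ 0.691 -0.013  0.024] [-0.133 -0.08   0.024]
[ 1.23583504 -0.29764866 -0.08450744]
```

View pics/s7.png

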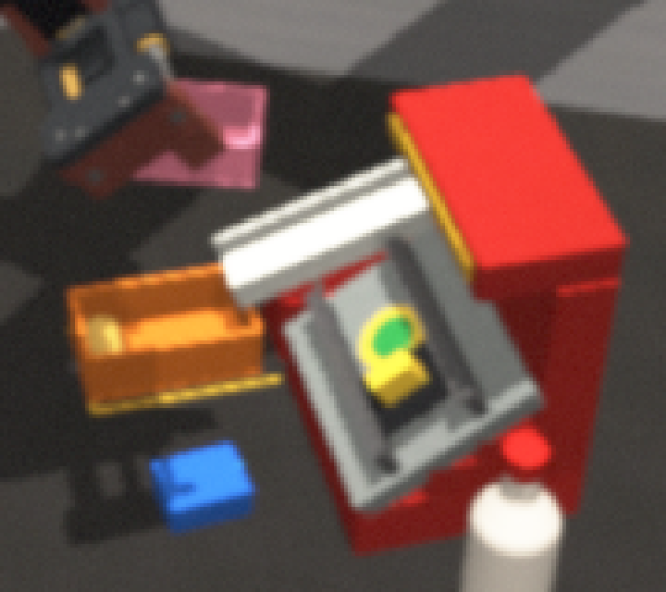

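The chute is empty, the sleeve lies in the bin's front end at crop (103,330), the bin is in its bay at dispenser (−125, 54) mm, and the button is in with the catch clear. The robot touches nothing.

```bash
python3 -c "
from station import ticket
print(ticket.close_job())"
```

```text
the job is handed in; nothing more can be done
None
```

The job is handed in at about 19 s of the 61 s allowed: the orange bin is in its bay, the catch is fully off the button, the button is pressed to its stop, and the sleeve lies in the bin; the arm came nowhere near the bystanders or the sleeve.

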